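# Make up two cooling-line fitting kits

### The job

Make up the two kits for the tank's cooling line from the fittings on the bench: the outlet kit (tank connector, ball valve and hose tail) in the three-compartment tray, and the suction kit (foot strainer and tee) in the two-compartment tray. Give each fitting a compartment of its own, no matter which one within its tray, standing flat on the tray's floor and upright the same way up as it stands now. Leave the jar, the roll of tape and the spare coupling where they are.

Things in the scene. Friction and masses are not known exactly. Their poses are not given: they have to be found in the camera images.
- tray3: Three-compartment grey plastic kit tray, fixed to the bench, in one row of three equal open square compartments; 240 x 82 mm outside, 20 mm high, floor 3 mm thick, walls and dividers 3 mm thick and as high as the rim; each compartment 76 x 76 mm inside. Origin: middle of the tray's underside, on the bench. x: along the row of compartments, whose centres lie at -79, 0 and +79 mm on x and 0 on y; z up
- tray2: Two-compartment grey plastic kit tray, fixed to the bench, in one row of two equal open square compartments; 161 x 82 mm outside, 20 mm high, floor 3 mm thick, walls and dividers 3 mm thick and as high as the rim; each compartment 76 x 76 mm inside. Origin: middle of the tray's underside, on the bench. x: along the row of compartments, whose centres lie at -39.5 and +39.5 mm on x and 0 on y; z up
- connector_mid (a point): Tank connector, grey plastic, 54 mm high: round flange of 50 mm diameter at the foot, above it a hexagon backnut 42 mm across flats reaching to 19 mm, then an open threaded barrel of 33 mm diameter from 19 to 54 mm, by which it can be gripped. Stands upright on the bench. Point: on its axis, half-way up (27 mm above its foot); z up
- valve_mid (a point): Brass ball valve, 56 mm long, 60 mm high, lying with its bore level on two hexagon ends (27 mm across flats, top of the body at 27 mm). On top, on a stem, an aluminium wing handle in line with the bore, 52 mm long and 10 mm thick, from 43 to 60 mm above the bench: grip it across its thickness. Point: middle of the valve, half-way up (30 mm above its foot, in the stem); x: along bore and wing; y: across the wing; z up
- tail_mid (a point): Brass hose tail, 58 mm high: hexagon swivel nut at the foot, 30 mm across flats and 16 mm high, and above it (20 to 58 mm) a slim barbed spigot of 19 to 20 mm diameter, by which it can be gripped. Stands upright on the bench. Point: on its axis, half-way up (29 mm above its foot); z up
- strainer_mid (a point): Foot strainer, grey plastic, 62 mm high: slotted round basket of 44 mm diameter and 40 mm height, then a hexagon 28 mm across flats to 48 mm and a threaded neck of 25 mm diameter to 62 mm; it can be gripped by the basket or by hexagon and neck. Stands upright on the bench. Point: on its axis, half-way up (31 mm above its foot); z up
- tee_mid (a point): Brass pipe tee, 60 mm high, standing on one end of its run with the branch level: run tube of 26 mm diameter with a 32 mm collar at the foot and at the top (top collar from 47 to 60 mm), branch half-way up, reaching 32 mm from the run's axis with a 32 mm collar. Grip the run across, square to the branch. Point: on the run's axis, half-way up (30 mm above its foot); x: from the run's axis out along the branch; z up (along the run)
- jar_mid (a point): Bystander: white jar of jointing compound with steel lid, 52 mm diameter, 58 mm high, not to be shifted. Point: its centre, 29 mm up
- tape_mid (a point): Bystander: flat roll of white thread tape lying on its side, 57 mm diameter, 14 mm high, with a hole in the middle, not to be shifted. Point: its centre, 7 mm up
- coupling_mid (a point): Bystander: short straight brass pipe coupling, upright, 34 mm diameter and 34 mm high, left-over stock that goes in neither kit, not to be shifted. Point: its centre, 17 mm up
Things that resemble listed ones, but are neither listed nor needed, are in the scene too. Leave any blue look-alike of the part that bears tail_mid alone.

How it is judged (in metres and radians):
At the end, for the whole second after the job is handed in: Connector, valve and tail each in its own compartment of the three-compartment tray, strainer and tee likewise in the other: centre inside it, height within 5 mm of standing on the floor, upright within 0.15 rad, released, at rest (under 0.02 m/s); jar, tape and coupling within 25 mm of their start (y of connector_mid in the frame of tray3 between -0.038 and 0.038 m and z of connector_mid in the frame of tray3 between 0.025 and 0.035 m and angle between each of connector_mid, valve_mid, tail_mid, strainer_mid, tee_mid's own z axis and vertical below 0.15 rad and linear speed of each of connector, valve, tail, strainer, tee below 0.02 m/s and y of valve_mid in the frame of tray3 between -0.038 and 0.038 m and z of valve_mid in the frame of tray3 between 0.028 and 0.038 m and y of tail_mid in the frame of tray3 between -0.038 and 0.038 m and z of tail_mid in the frame of tray3 between 0.027 and 0.037 m and ((x of connector_mid in the frame of tray3 between -0.117 and -0.041 m and x of valve_mid in the frame of tray3 between -0.038 and 0.038 m and x of tail_mid in the frame of tray3 between 0.041 and 0.117 m) or (x of connector_mid in the frame of tray3 between -0.117 and -0.041 m and x of valve_mid in the frame of tray3 between 0.041 and 0.117 m and x of tail_mid in the frame of tray3 between -0.038 and 0.038 m) or (x of connector_mid in the frame of tray3 between -0.038 and 0.038 m and x of valve_mid in the frame of tray3 between -0.117 and -0.041 m and x of tail_mid in the frame of tray3 between 0.041 and 0.117 m) or (x of connector_mid in the frame of tray3 between -0.038 and 0.038 m and x of valve_mid in the frame of tray3 between 0.041 and 0.117 m and x of tail_mid in the frame of tray3 between -0.117 and -0.041 m) or (x of connector_mid in the frame of tray3 between 0.041 and 0.117 m and x of valve_mid in the frame of tray3 between -0.117 and -0.041 m and x of tail_mid in the frame of tray3 between -0.038 and 0.038 m) or (x of connector_mid in the frame of tray3 between 0.041 and 0.117 m and x of valve_mid in the frame of tray3 between -0.038 and 0.038 m and x of tail_mid in the frame of tray3 between -0.117 and -0.041 m)) and y of strainer_mid in the frame of tray2 between -0.038 and 0.038 m and z of strainer_mid in the frame of tray2 between 0.029 and 0.039 m and y of tee_mid in the frame of tray2 between -0.038 and 0.038 m and z of tee_mid in the frame of tray2 between 0.028 and 0.038 m and ((x of strainer_mid in the frame of tray2 between -0.0775 and -0.0015 m and x of tee_mid in the frame of tray2 between 0.0015 and 0.0775 m) or (x of strainer_mid in the frame of tray2 between 0.0015 and 0.0775 m and x of tee_mid in the frame of tray2 between -0.0775 and -0.0015 m)) and distance of each of jar_mid, tape_mid, coupling_mid from where it was at the start of the episode below 0.025 m); the robot touches nothing.
It fails at once if the jar is shifted by more than 25 mm (distance of jar_mid from where it was at the start of the episode above 0.025 m).
It fails at once if the roll of tape is shifted by more than 25 mm (distance of tape_mid from where it was at the start of the episode above 0.025 m).
It fails at once if the spare coupling is shifted by more than 25 mm (distance of coupling_mid from where it was at the start of the episode above 0.025 m).
It also fails if it takes over 136 s, if anything falls off the work surface, if the arm or the gripper's body presses on something with over 40 N, if the wrist force passes 120 N, or if a joint passes its speed limit or range.

### The arm

A 6-joint arm with a two-finger parallel gripper is mounted at the origin on the work surface. World frame = base frame: x ahead of the robot, y to its left, z up, the work surface at z = 0. Lengths are in mm, angles in rad, forces in N, time in s.
With the tool pointing down it reaches from about 300 to 850 mm from the base axis. Payload 5.4 kg.
Tool frame: the origin (TCP) lies midway between the tips of the shut fingers; the grasp point (between the pads) lies r.tcp_to_grasp behind it (r.tcp_to_grasp is the distance from the TCP to the grasp point, in mm); z points along the fingers, y is the direction in which the jaws open and shut (so a half turn about z gives the same grasp; the last joint's range is limited). The gripper opens to 85 mm and grips with 20 to 120 N. Pads are 22 mm wide; open, the fingers measure 114 mm over their backs; the gripper's body (76 mm by 85 mm) begins 54 mm behind the grasp point. The pads swing forward as they close: fully open they stand 13 mm farther back than shut.
Start: joints at [-1.356, 0.158, 1.597, -0, 1.386, -0.21], TCP at [236.955, -523.888, 231.299] pointing down, gripper open.
Joint ranges: [-2.91, 2.91], [-0.94, 2.29], [0.18, 2.7], [-1.29, 4.43], [0.17, 2.64], [-3, 3]. Speed limits (rad/s): [2.57, 2.57, 3.14, 3.14, 3.14, 3.14].

### API

Orientations are given as a unit quaternion [x, y, z, w].
In Python, from plant import r gives the robot as it stands.
- The arm moves only by the tool servo_tool, never from a script. Its argument "plan" is one flat list of numbers, 4 for each row, row after row: the shift along the tool's x, y, z in units of 75 mm (1.0 is 75 mm), then the turn about the tool's z in units of pi/2 rad (1.0 is pi/2 rad). In form: [tx, ty, tz, spin, tx, ty, tz, spin, ...]. A call has 1 to 5 rows; each row shifts and turns the pose as measured when the row begins, along the tool's axes as they then stand; what a row does not reach is not made up. A row lasts 1/8 s, in which the tool goes at most 62.5 mm and 10.7 degrees, less where a joint would pass 70% of its speed; a pose out of reach is approached as far as the arm can. A call with a number of a shift or a turn outside -1 to 1 is refused whole. A call with a gripper value outside its range is refused whole. "gripper" is the gripper command: -1 is shut, 1 is fully open, values between are in proportion, set as the call begins (left out, the last holds). The fingers move at their own pace and stop on an object; "force" is the grip in N (left out, the last holds). Time passes only in rows, so rows that do not move let the fingers close. It gives the time, the measured TCP pose, the force and the opening at its end, in the units of the state.
- r.observe(): the state, without advancing time (a new reading comes with each control period).
- r.snapshot(name): name is "scene" or "top" or "wrist"; returns the picture (400x640x3 uint8, red, green, blue); there is no depth.
- r.camera_model(name): a dict with "K" (3x3 intrinsics, pixels), "position" and "rotation" of the camera in the world. Camera axes: x right, y up, looking along -z (the intrinsics and any distortion apply to the point x, -y, -z); pixel columns grow to the right and rows downward; lengths in mm; the calibration is good to about 2 mm. A picture is of the moment at which its call begins: read the wrist's pose just before it. camera_model takes no time and is no camera call; for the wrist camera it gives the pose at the moment of the call.
- r.close_job(): hands the job in, once; it reports no verdict.
The state is a dict: "clock": time; "qpos": joint angles; "dq": joint speeds; "effort": joint torques, N m; "eef_pos": TCP position; "orientation": TCP orientation; "contact_force": force on the tool from outside, world axes, zero at the start; "moment": the same for the moment, N m; "gripper_width": finger opening in mm.
Only numpy, scipy, OpenCV 4.12 (cv2) and the standard library are available. Lean on these libraries where they do the work, as an engineer would, in place of code of your own. Each camera call takes 0.05 s, during which the arm holds its last target. There are 200 camera calls.

## Working session

There is one attempt and no reset: what is moved stays moved. The work goes in short steps, Python scripts to look and compute and a tool call to move; the robot and the scene stay as the last step left them, time stands still between calls to the robot, and variables do not carry over. Pictures are saved under pics/ and viewed, about 12 in all and at most 16, crops included, and the job is handed in when it is done.

Besides the shell and the picture viewer there is one more tool, called after ">>>" as name(argument=value, ...), one argument or row to a line, values as JSON. servo_tool: Moves the arm, as the interface text tells. Shifts and turns lie within -1 to 1; 1 stands for 75 mm of shift or pi/2 rad of turn. Its arguments: {"type":"object","properties":{"plan":{"type":"array"},"gripper":{"type":"number"},"force":{"type":"number"}},"required":["plan"]}

```bash
mkdir -p pics; ls
python3 - <<'E'
from plant import r
import cv2
o=r.observe();print(o,r.tcp_to_grasp)
for n in("top","scene"):
    cv2.imwrite(f"pics/{n}0.png",r.snapshot(n)[:,:,::-1]);c=r.camera_model(n);print(n,c)
E
```

```text
pics
{'clock': 0.0, 'qpos': array([-1.35609443e+00,  1.59082852e-01,  1.59823340e+00,  2.26620797e-05,
        1.38620820e+00, -2.10094076e-01]), 'dq': array([-1.70023999e-03, -4.02088697e-04, -9.21821548e-04, -5.43904611e-05,
        2.37164930e-03, -1.33667531e-03]), 'effort': array([-1.64573198e-04, -3.96000516e+01, -3.31427515e+01, -2.84085427e-04,
        8.37284373e-03, -1.05440699e-05]), 'eef_pos': array([ 236.83639619, -523.29773267,  230.29733142]), 'orientation': array([ 9.77528203e-01,  2.10802463e-01,  8.91115861e-06, -9.65922425e-04]), 'contact_force': array([-0.77568277,  0.51323277,  0.42727214]), 'moment': array([0.04129621, 0.03336881, 0.04248927]), 'gripper_width': 85.46379867842441} 18.700000000000003
top {'K': array([[475.02584946,   0.        , 324.47857368],
       [  0.        , 475.02584946, 199.29041774],
       [  0.        ,   0.        ,   1.        ]]), 'position': array([ 468.18268671,  -22.24340997, 1331.06632664]), 'rotation': array([-0.0232243 ,  0.0210085 ,  0.7142221 , -0.69921819])}
scene {'K': array([[425.87031336,   0.        , 314.56544685],
       [  0.        , 425.87031336, 200.63450807],
       [  0.        ,   0.        ,   1.        ]]), 'position': array([1170.47618093,  -87.5914797 ,  689.66423845]), 'rotation': array([0.27850256, 0.23831099, 0.62399074, 0.69013024])}
```

View pics/top0.png

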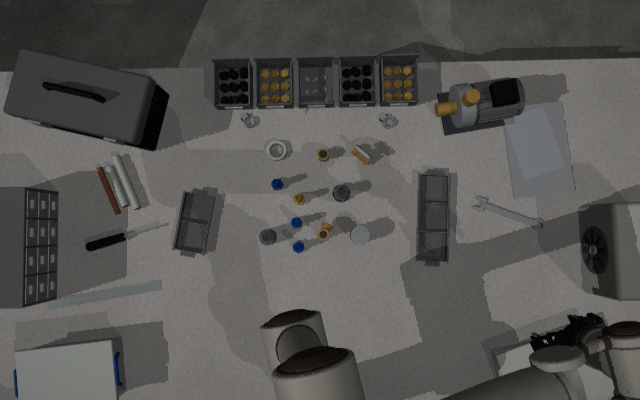

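View pics/scene0.png

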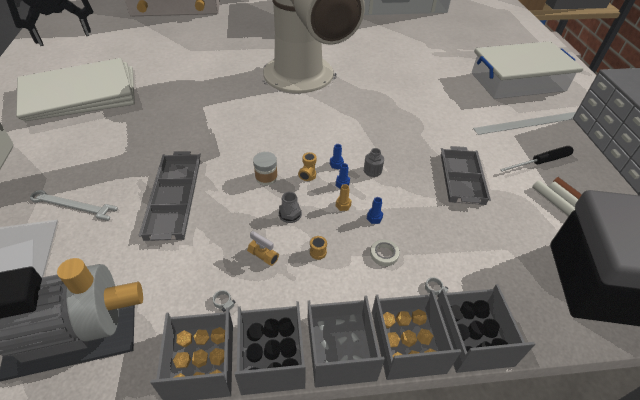

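```bash
cat > h.py <<'E'
import numpy as np, cv2
from scipy.spatial.transform import Rotation as R
def ray(c,u,v,z):
    K=c["K"];d=np.array([(u-K[0,2])/K[0,0],-(v-K[1,2])/K[1,1],-1.])
    d=R.from_quat(c["rotation"]).apply(d) if np.shape(c["rotation"])==(4,) else c["rotation"]@d
    p=np.array(c["position"]);return (p+d*(z-p[2])/d[2])
def proj(c,P):
    q=R.from_quat(c["rotation"]).inv().apply(np.asarray(P,float)-c["position"])
    K=c["K"];return K[0,0]*q[0]/-q[2]+K[0,2], K[1,1]*q[1]/q[2]+K[1,2]
def view(img,x0,y0,x1,y1,s,name):
    cv2.imwrite(f"pics/{name}.png",cv2.resize(img[y0:y1,x0:x1,::-1],None,fx=s,fy=s,interpolation=cv2.INTER_CUBIC))
E
python3 - <<'E'
import cv2
from h import *
from plant import r
a=cv2.imread("pics/top0.png")[:,:,::-1]
view(a,165,130,465,270,2.66,"topz")
c=r.camera_model("top")
for n,u,v,z in [("jar",360,233,58),("tape",277,150,14),("coup",323,154,34),("conn",341,192,54),("valve",362,153,55),("tail",298,199,58),("strainer",268,236,62),("tee",325,231,60)]:
    p=ray(c,u,v,z); print(n,p.round(),[round(x) for x in proj(r.camera_model("scene"),p)])
E
```

```text
jar [ 456. -112.   58.] [264, 161]
tape [692. 111.  14.] [382, 251]
coup [674. -18.  34.] [317, 243]
conn [567. -64.  54.] [289, 197]
valve [ 672. -123.   55.] [261, 239]
tail [550.  52.  58.] [343, 186]
strainer [453. 133.  62.] [372, 152]
tee [463. -19.  60.] [306, 160]
```

View pics/topz.png

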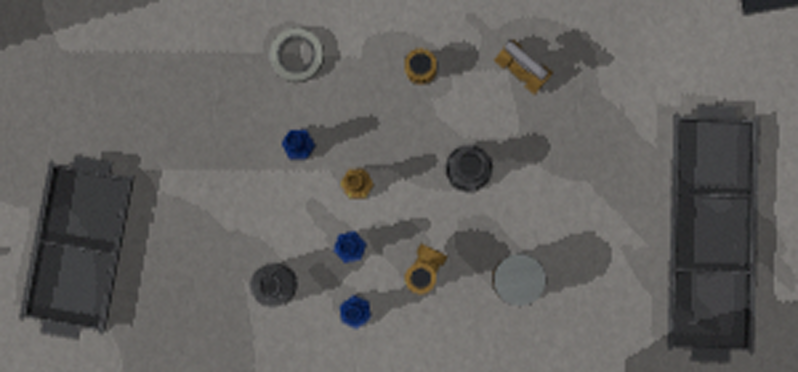

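```bash
cat >> h.py <<'E'
def state(r):
    o=r.observe();x=R.from_quat(o["orientation"]).as_matrix()
    return o,np.array(o["eef_pos"]),np.degrees(np.arctan2(x[1,0],x[0,0])),x[2,2]
def plan(p,psi,tgt,tpsi,step=55.):
    """rows (tool units) from p,psi to tgt,tpsi, tool pointing down"""
    d=np.asarray(tgt,float)-p;dps=(tpsi-psi+180)%360-180
    n=max(1,int(np.ceil(max(np.linalg.norm(d)/step,abs(dps)/10.))));out=[]
    for i in range(n):
        a=np.radians(psi+dps*i/n);x=np.array([np.cos(a),np.sin(a),0]);y=np.array([np.sin(a),-np.cos(a),0])
        s=d/n/75;out.append([round(float(v),2)+0 for v in(s@x,s@y,-s[2],-dps/n/90)])
    for i in range(0,n,5):print(sum(out[i:i+5],[]))
E
cat > goto.py <<'E'
import sys,json
from plant import r
from h import *
# args: x,y,z,psi ... chain of waypoints
o,p,psi,zz=state(r);print("t",round(o["clock"],2),p.round(1),round(psi,1),"w",round(o["gripper_width"],1),"F",o["contact_force"].round(1),"zz",round(zz,4))
for w in sys.argv[1:]:
    v=[float(k) for k in w.split(",")];print("->",v);plan(p,psi,v[:3],v[3]);p,psi=np.array(v[:3]),v[3]
E
python3 - <<'E'
from h import *
from plant import r
c=r.camera_model("top");s=2.66
f=lambda x,y,z:ray(c,165-.5+(x+.5)/s,130-.5+(y+.5)/s,z)[:2]
for n,x,y,z in [("tail",357,181,58),("conn",470,166,54),("w1",505,44,60),("w2",549,76,60),("tee",421,278,60),("br",433,256,46),("str",274,284,62)]: print(n,f(x,y,z).round(1))
for n,q in [("t3",[(677,118),(754,121),(751,348),(671,346)]),("t2",[(53,165),(132,178),(103,329),(24,317)])]:
    P=np.array([f(x,y,20) for x,y in q]);e=np.roll(P,-1,0)-P
    print(n,P.mean(0).round(1),np.linalg.norm(e,axis=1).round(),np.degrees(np.arctan2(e[:,1],e[:,0])).round(1))
E
python3 goto.py 540,-20,300,54
```

```text
tail [553.6  49.5]
conn [566.7 -65. ]
w1 [ 689.6 -103.2]
w2 [ 655.9 -147. ]
tee [454.6 -13.1]
br [476.5 -25.6]
str [451.7 134.3]
t3 [ 494.7 -316.6] [ 80. 235.  82. 236.] [-93.5 177.1  87.4  -3.4]
t2 [493.8 342.3] [ 84. 159.  83. 160.] [-100.6  168.7   80.2  -11. ]
t 0.1 [ 236.8 -523.4  230.4] 24.3 w 85.3 F [0.5 0.7 0.5] zz -1.0
-> [540.0, -20.0, 300.0, 54.0]
[0.59, -0.4, -0.08, -0.03, 0.6, -0.38, -0.08, -0.03, 0.62, -0.35, -0.08, -0.03, 0.64, -0.32, -0.08, -0.03, 0.65, -0.29, -0.08, -0.03]
[0.66, -0.26, -0.08, -0.03, 0.68, -0.23, -0.08, -0.03, 0.69, -0.19, -0.08, -0.03, 0.69, -0.16, -0.08, -0.03, 0.7, -0.13, -0.08, -0.03]
[0.71, -0.09, -0.08, -0.03]
```

>>> servo_tool(
  plan=[0.59, -0.4, -0.08, -0.03, 0.6, -0.38, -0.08, -0.03, 0.62, -0.35, -0.08, -0.03, 0.64, -0.32, -0.08, -0.03, 0.65, -0.29, -0.08, -0.03],
)

```text
clock: 0.72
eef_pos: [375.0, -288.8, 258.6]
orientation: [0.946, 0.324, 0.0, -0.003]
contact_force: [0.6, -0.9, 0.2]
gripper_width: 85.4
```

>>> servo_tool(
  plan=[0.66, -0.26, -0.08, -0.03, 0.68, -0.23, -0.08, -0.03, 0.69, -0.19, -0.08, -0.03, 0.69, -0.16, -0.08, -0.03, 0.7, -0.13, -0.08, -0.03],
)

```text
clock: 1.35
eef_pos: [514.0, -50.4, 289.2]
orientation: [0.9, 0.437, 0.0, -0.004]
contact_force: [1.0, -0.1, -1.2]
gripper_width: 85.5
```

```bash
python3 goto.py 580,-20,300,54
python3 - <<'E'
from h import *
from plant import r
c=r.camera_model("wrist");a=r.snapshot("wrist");view(a,0,0,640,400,1.25,"w1");print(c)
E
```

```text
t 1.35 [514.  -50.4 289.2] 51.8 w 85.5 F [ 1.  -0.1 -1.2] zz -1.0
-> [580.0, -20.0, 300.0, 54.0]
[0.43, 0.22, -0.07, -0.01, 0.43, 0.23, -0.07, -0.01]
{'K': array([[332.48997837,   0.        , 317.85789116],
       [  0.        , 332.48997837, 195.72569464],
       [  0.        ,   0.        ,   1.        ]]), 'position': array([561.20411497,   6.62726642, 431.12667637]), 'rotation': array([-0.1386838 ,  0.05228492, -0.32259667,  0.93486067])}
```

View pics/w1.png

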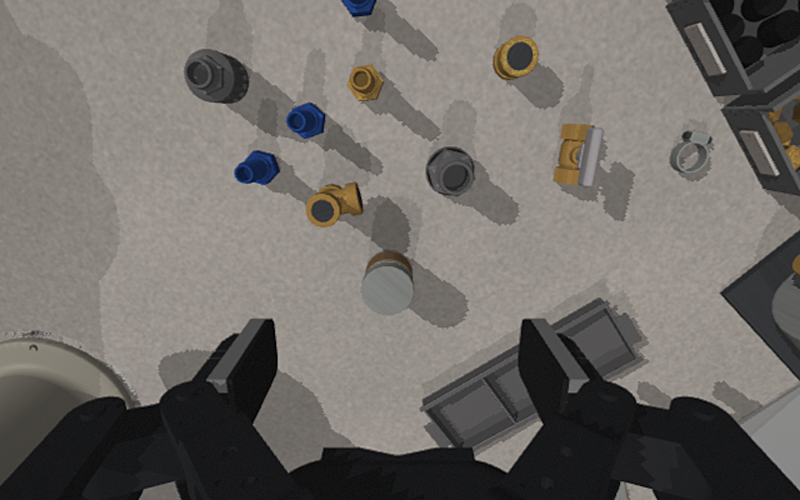

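```bash
python3 - <<'E'
from h import *
from plant import r
c=r.camera_model("wrist")
f=lambda x,y,z:ray(c,(x+.5)/1.25-.5,(y+.5)/1.25-.5,z)[:2]
for n,x,y,z in [("tail",363,80,58),("conn",457,175,54),("w1",597,127,60),("w2",589,186,60),("vbody",574,155,20),("tee",322,210,60),("br",352,186,46),("str",202,70,62),("coup",519,55,34),("jar",387,288,58)]: print(n,f(x,y,z).round(1))
E
python3 goto.py 673,-124,200,56 673,-124,55,56
```

```text
tail [557.   56.8]
conn [573.5 -57. ]
w1 [692.1 -95.9]
w2 [ 660.9 -135.9]
vbody [ 675.3 -116.7]
tee [457.4  -6.4]
br [490.5  -6.9]
str [456.4 144.3]
coup [677.8  -8.4]
jar [ 456.4 -103.7]
t 1.4 [516.4 -44.9 290. ] 52.1 w 85.4 F [-1.6  5.3 -0.1] zz -0.9999
-> [673.0, -124.0, 200.0, 56.0]
[0.11, 0.57, 0.3, -0.01, 0.1, 0.58, 0.3, -0.01, 0.09, 0.58, 0.3, -0.01, 0.08, 0.58, 0.3, -0.01]
-> [673.0, -124.0, 55.0, 56.0]
[0.0, 0.0, 0.64, 0.0, 0.0, 0.0, 0.64, 0.0, 0.0, 0.0, 0.64, 0.0]
```

>>> servo_tool(
  plan=[0.11, 0.57, 0.3, 0, 0.1, 0.58, 0.3, 0, 0.09, 0.58, 0.3, 0, 0.08, 0.58, 0.3, 0, 0, 0, 0, 0],
  gripper=-0.1,
)

```text
clock: 2.02
eef_pos: [675.2, -125.6, 193.1]
orientation: [0.897, 0.442, 0.001, -0.007]
contact_force: [-1.6, 0.2, -0.8]
gripper_width: 38.5
```

```bash
python3 goto.py 673.5,-123,130,52
```

```text
t 2.02 [ 675.2 -125.6  193.1] 52.5 w 38.5 F [-1.6  0.2 -0.8] zz -0.9999
-> [673.5, -123.0, 130.0, 52.0]
[0.01, -0.02, 0.42, 0.0, 0.01, -0.02, 0.42, 0.0]
```

>>> servo_tool(
  plan=[0, -0.03, 0.5, 0, 0, -0.03, 0.5, 0, 0, 0, 0, 0],
)

```text
clock: 2.4
eef_pos: [671.0, -121.2, 118.8]
orientation: [0.897, 0.443, 0.002, -0.006]
contact_force: [-0.5, 0.1, 0.4]
gripper_width: 38.5
```

```bash
python3 goto.py 673.5,-123,34,52
python3 - <<'E'
from h import *
from plant import r
c=r.camera_model("wrist");a=r.snapshot("wrist");view(a,100,60,540,400,1.6,"w2");o,p,psi,_=state(r);print(proj(c,p),proj(c,[673.5,-123,60]))
E
```

```text
t 2.4 [ 671.  -121.2  118.8] 52.5 w 38.5 F [-0.5  0.1  0.4] zz -0.9999
-> [673.5, -123.0, 34.0, 52.0]
[0.0, 0.02, 0.57, 0.0, 0.0, 0.02, 0.57, 0.0]
(np.float64(319.92538198893544), np.float64(258.8462114717592)) (np.float64(322.6138793455473), np.float64(214.5440931367175))
```

View pics/w2.png

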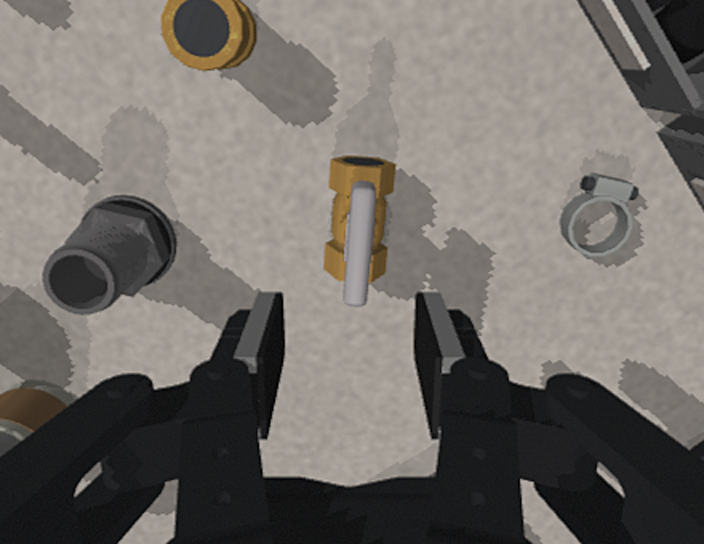

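>>> servo_tool(
  plan=[0.02, 0.04, 0.56, 0.03, 0, 0, 0.5, 0.0, 0, 0, 0.05, 0],
)

```text
clock: 2.82
eef_pos: [682.4, -123.3, 48.1]
orientation: [0.907, 0.421, 0.009, 0.001]
contact_force: [-0.3, 0.3, 0.2]
gripper_width: 38.5
```

```bash
python3 goto.py 673.5,-122,35,49.5
```

```text
t 2.83 [ 682.4 -123.3   48.1] 49.8 w 38.5 F [-0.3  0.3  0.2] zz -0.9998
-> [673.5, -122.0, 35.0, 49.5]
[-0.06, -0.1, 0.18, 0.0]
```

>>> servo_tool(
  plan=[-0.06, -0.1, 0.1, 0, 0, 0, 0.04, 0, 0, 0, 0, 0],
)

```text
clock: 3.2
eef_pos: [677.2, -123.1, 44.3]
orientation: [0.907, 0.421, 0.013, 0.005]
contact_force: [-0.2, -0.3, -0.1]
gripper_width: 38.5
```

```bash
python3 goto.py 673.5,-122,35,49.5
```

```text
t 3.2 [ 677.2 -123.1   44.3] 49.8 w 38.5 F [-0.2 -0.3 -0.1] zz -0.9996
-> [673.5, -122.0, 35.0, 49.5]
[-0.02, -0.05, 0.12, 0.0]
```

>>> servo_tool(
  plan=[-0.03, -0.06, 0.12, 0, 0, 0, 0.06, 0, 0, 0, 0, 0],
)

```text
clock: 3.58
eef_pos: [673.0, -122.0, 30.9]
orientation: [0.907, 0.421, 0.013, 0.005]
contact_force: [0.3, 0.2, 0.5]
gripper_width: 38.9
```

```bash
python3 goto.py 673.5,-122,35,49.5
```

```text
t 3.58 [ 673.  -122.    30.9] 49.8 w 38.9 F [0.3 0.2 0.5] zz -0.9996
-> [673.5, -122.0, 35.0, 49.5]
[0.0, 0.01, -0.05, 0.0]
```

>>> servo_tool(
  plan=[0, 0.0, -0.06, 0, 0, 0, 0, 0],
)

```text
clock: 3.82
eef_pos: [673.0, -122.1, 35.8]
orientation: [0.907, 0.421, 0.013, 0.005]
contact_force: [-0.0, 0.1, 0.6]
gripper_width: 38.3
```

>>> servo_tool(
  plan=[0, 0, 0, 0, 0, 0, 0, 0, 0, 0, 0, 0, 0, 0, 0, 0],
  gripper=-1,
  force=50,
)

```text
clock: 4.32
eef_pos: [673.4, -122.3, 36.3]
orientation: [0.907, 0.421, 0.014, 0.006]
contact_force: [0.5, -0.9, 0.7]
gripper_width: 10.3
```

>>> servo_tool(
  plan=[0, 0, -0.3, 0, 0, 0, -0.5, 0, 0, 0, -0.5, 0, 0, 0, -0.2, 0, 0, 0, 0, 0],
)

```text
clock: 4.95
eef_pos: [668.8, -122.0, 153.8]
orientation: [0.907, 0.421, 0.013, 0.005]
contact_force: [0.3, -0.4, -2.8]
gripper_width: 10.1
```

```bash
python3 goto.py 494.7,-316.6,160,49.5 494.7,-316.6,80,49.5
```

```text
t 4.95 [ 668.8 -122.   153.8] 49.8 w 10.1 F [ 0.3 -0.4 -2.8] zz -0.9996
-> [494.7, -316.6, 160.0, 49.5]
[-0.7, -0.02, -0.02, 0.0, -0.7, -0.02, -0.02, 0.0, -0.7, -0.02, -0.02, 0.0, -0.7, -0.02, -0.02, 0.0, -0.7, -0.02, -0.02, 0.0]
-> [494.7, -316.6, 80.0, 49.5]
[0.0, 0.0, 0.53, 0.0, 0.0, 0.0, 0.53, 0.0]
```

```bash
python3 goto.py 574,-321,140,86.8
```

```text
t 4.95 [ 668.8 -122.   153.8] 49.8 w 10.1 F [ 0.3 -0.4 -2.8] zz -0.9996
-> [574.0, -321.0, 140.0, 86.8]
[-0.57, 0.15, 0.04, -0.08, -0.58, 0.07, 0.04, -0.08, -0.59, 0.0, 0.04, -0.08, -0.58, -0.08, 0.04, -0.08, -0.57, -0.15, 0.04, -0.08]
```

>>> servo_tool(
  plan=[-0.57, 0.15, 0.04, -0.08, -0.58, 0.07, 0.04, -0.08, -0.59, 0.0, 0.04, -0.08, -0.58, -0.08, 0.04, -0.08, -0.57, -0.15, 0.04, -0.08],
)

```text
clock: 5.58
eef_pos: [569.1, -320.2, 126.0]
orientation: [0.723, 0.69, 0.01, 0.002]
contact_force: [0.7, -0.8, -1.7]
gripper_width: 9.7
```

>>> servo_tool(
  plan=[0, 0, 0, 0, 0, 0, 0, 0],
)

```text
clock: 5.82
eef_pos: [565.9, -321.4, 122.0]
orientation: [0.725, 0.689, 0.009, -0.001]
contact_force: [0.1, 0.8, -1.5]
gripper_width: 10.4
```

```bash
python3 goto.py 574,-321,75,86.8;  python3 - <<'E'
from h import *
from plant import r
c=r.camera_model("wrist");a=r.snapshot("wrist");view(a,0,0,640,400,1.25,"w3");np.save("w3.npy",c,allow_pickle=True)
q=np.radians(-3.2);C=np.array([494.7,-316.6]);X=np.array([np.cos(q),np.sin(q)]);Y=np.array([-X[1],X[0]])
for i,j in [(1,1),(1,-1),(-1,-1),(-1,1)]: print(i,j,np.round([ (k+.5)*1.25-.5 for k in proj(c,[*(C+X*120*i+Y*41*j),20])]))
E
```

```text
t 5.83 [ 565.9 -321.4  122. ] 87.0 w 10.4 F [ 0.1  0.8 -1.5] zz -0.9998
-> [574.0, -321.0, 75.0, 86.8]
[0.01, 0.11, 0.63, 0.0]
1 1 [479. 177.]
1 -1 [471. 305.]
-1 -1 [ 95. 305.]
-1 1 [ 67. 175.]
```

View pics/w3.png

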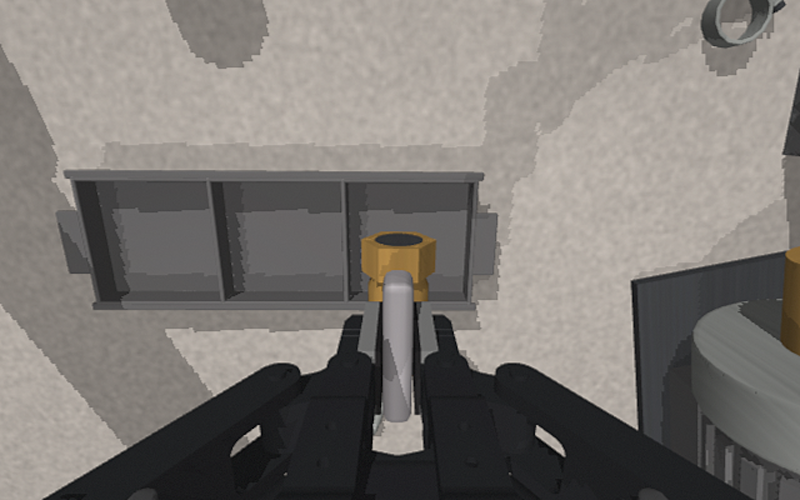

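>>> servo_tool(
  plan=[0.01, 0.1, 0.4, 0, 0.0, 0.02, 0.3, 0, 0, 0, 0.1, 0, 0, 0, 0.1, 0, 0, 0, 0, 0],
)

```text
clock: 6.5
eef_pos: [578.6, -315.7, 53.3]
orientation: [0.723, 0.69, 0.009, -0.001]
contact_force: [-0.4, -0.9, -2.0]
gripper_width: 10.2
```

```bash
python3 goto.py 574,-321,40.5,86.8
```

```text
t 6.5 [ 578.6 -315.7   53.3] 87.3 w 10.2 F [-0.4 -0.9 -2. ] zz -0.9998
-> [574.0, -321.0, 40.5, 86.8]
[-0.07, -0.06, 0.17, 0.01]
```

>>> servo_tool(
  plan=[-0.08, -0.06, 0.08, 0, 0, 0, 0.06, 0, 0, 0, 0.0, 0],
)

```text
clock: 6.88
eef_pos: [574.4, -322.8, 43.9]
orientation: [0.724, 0.69, 0.009, 0.001]
contact_force: [1.2, 0.2, -2.5]
gripper_width: 9.9
```

```bash
python3 goto.py 574,-321,40.5,86.8
```

```text
t 6.88 [ 574.4 -322.8   43.9] 87.3 w 9.9 F [ 1.2  0.2 -2.5] zz -0.9998
-> [574.0, -321.0, 40.5, 86.8]
[0.02, -0.01, 0.04, 0.01]
```

>>> servo_tool(
  plan=[0, 0, 0.05, 0, 0, 0, 0.02, 0, 0, 0, 0, 0],
)

```text
clock: 7.25
eef_pos: [574.9, -323.3, 39.3]
orientation: [0.724, 0.69, 0.009, 0.001]
contact_force: [-0.9, 0.0, -1.5]
gripper_width: 10.0
```

>>> servo_tool(
  plan=[0, 0, 0, 0, 0, 0, 0, 0, 0, 0, 0, 0],
  gripper=-0.2,
)

```text
clock: 7.62
eef_pos: [575.9, -323.8, 40.4]
orientation: [0.724, 0.69, 0.01, 0.003]
contact_force: [0.7, -0.0, -0.7]
gripper_width: 34.3
```

>>> servo_tool(
  plan=[0, 0, -0.2, 0, 0, 0, -0.5, 0, 0, 0, -0.5, 0, 0, 0, -0.5, 0, 0, 0, -0.2, 0],
)

```text
clock: 8.25
eef_pos: [573.2, -325.2, 190.3]
orientation: [0.724, 0.69, 0.01, 0.003]
contact_force: [0.2, 0.1, 0.9]
gripper_width: 34.0
```

```bash
python3 goto.py 569,-64,140,86.8 569,-64,40,86.8;  python3 - <<'E'
from h import *
from plant import r
c=r.camera_model("wrist");a=r.snapshot("wrist");view(a,0,0,640,400,1.25,"w4");
E
```

```text
t 8.25 [ 573.2 -325.2  190.3] 87.3 w 34.0 F [0.2 0.1 0.9] zz -0.9998
-> [569.0, -64.0, 140.0, 86.8]
[0.7, -0.04, 0.13, 0.0, 0.7, -0.05, 0.13, 0.0, 0.69, -0.05, 0.13, 0.0, 0.69, -0.05, 0.13, 0.0, 0.69, -0.05, 0.13, 0.0]
-> [569.0, -64.0, 40.0, 86.8]
[0.0, 0.0, 0.67, 0.0, 0.0, 0.0, 0.67, 0.0]
```

View pics/w4.png

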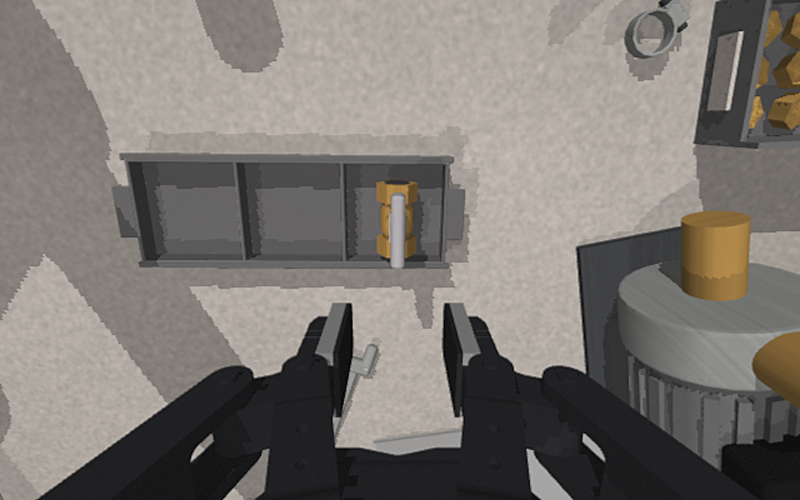

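>>> servo_tool(
  plan=[0.7, -0.04, 0.13, 0.0, 0.7, -0.05, 0.13, 0.0, 0.69, -0.05, 0.13, 0.0, 0.69, -0.05, 0.13, 0.0, 0.69, -0.05, 0.1, 0.0],
  gripper=0.6,
)

```text
clock: 8.93
eef_pos: [566.7, -60.1, 141.1]
orientation: [0.726, 0.688, 0.009, 0.002]
contact_force: [1.0, 0.4, 0.0]
gripper_width: 68.5
```

>>> servo_tool(
  plan=[0, 0, 0, 0, 0, 0, 0, 0],
)

```text
clock: 9.18
eef_pos: [564.4, -56.4, 138.0]
orientation: [0.724, 0.689, 0.007, -0.0]
contact_force: [-0.0, -0.0, 0.7]
gripper_width: 68.1
```

```bash
python3 goto.py 569,-64,35,86.8
python3 - <<'E'
from h import *
from plant import r
c=r.camera_model("wrist");a=r.snapshot("wrist");view(a,0,0,640,400,1.25,"w5");np.save("w5.npy",c,allow_pickle=True)
E
```

```text
t 9.18 [564.4 -56.4 138. ] 87.2 w 68.1 F [-0.  -0.   0.7] zz -0.9999
-> [569.0, -64.0, 35.0, 86.8]
[-0.05, 0.03, 0.69, 0.0, -0.05, 0.03, 0.69, 0.0]
```

View pics/w5.png

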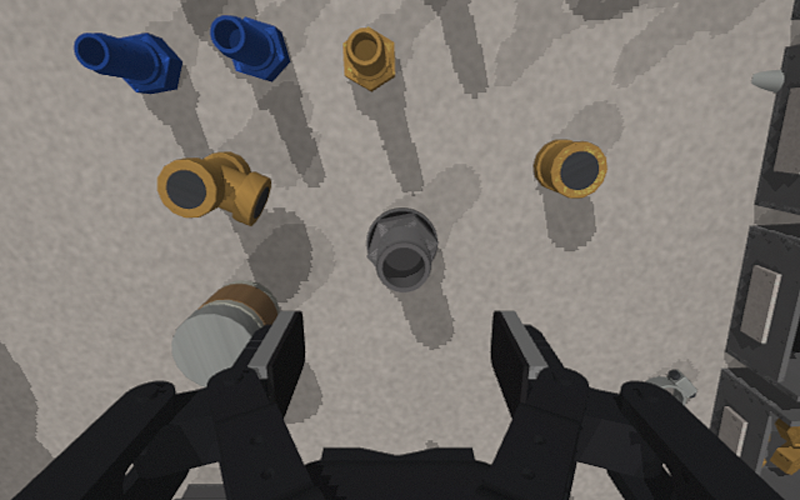

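Run:
```python
from h import *
from plant import r
c=np.load("w5.npy",allow_pickle=True).item()
f=lambda x,y,z:ray(c,(x+.5)/1.25-.5,(y+.5)/1.25-.5,z)[:2]
for n,x,y,z in [("tail",367,46,58),("conn",404,266,54),("connfoot",402,236,0),("tee",187,187,60),("br",259,198,30),("coup",581,170,34)]: print(n,f(x,y,z).round(1))
```

```text
tail [555.3  52. ]
conn [568.4 -64.1]
connfoot [568.5 -61. ]
tee [455.6 -11.8]
br [482.7 -24.4]
coup [675.5 -16.7]
```

>>> servo_tool(
  plan=[-0.07, 0.03, 0.5, 0.0, -0.03, 0.02, 0.5, 0.0, 0, 0, 0.2, 0, 0, 0, 0.1, 0, 0, 0, 0, 0],
)

```text
clock: 9.85
eef_pos: [571.5, -69.3, 40.3]
orientation: [0.727, 0.687, 0.009, 0.002]
contact_force: [-0.0, -0.3, -0.1]
gripper_width: 68.1
```

```bash
python3 goto.py 568.5,-64,28,86.8
```

```text
t 9.85 [571.5 -69.3  40.3] 86.8 w 68.1 F [-0.  -0.3 -0.1] zz -0.9998
-> [568.5, -64.0, 28.0, 86.8]
[0.07, -0.04, 0.16, 0.0]
```

>>> servo_tool(
  plan=[0.08, -0.04, 0.14, 0, 0, 0, 0.04, 0, 0, 0, 0, 0],
)

```text
clock: 10.22
eef_pos: [570.7, -62.9, 28.4]
orientation: [0.727, 0.687, 0.01, 0.004]
contact_force: [0.5, 0.4, 0.9]
gripper_width: 68.2
```

>>> servo_tool(
  plan=[0, 0, 0, 0, 0, 0, 0, 0, 0, 0, 0, 0, 0, 0, 0, 0],
  gripper=-1,
  force=50,
)

```text
clock: 10.72
eef_pos: [571.4, -63.1, 29.4]
orientation: [0.727, 0.687, 0.01, 0.005]
contact_force: [-0.9, -0.6, -0.4]
gripper_width: 31.5
```

>>> servo_tool(
  plan=[0, 0, -0.3, 0, 0, 0, -0.5, 0, 0, 0, -0.5, 0, 0, 0, -0.2, 0, 0, 0, 0, 0],
)

```text
clock: 11.35
eef_pos: [566.6, -63.3, 141.5]
orientation: [0.727, 0.687, 0.008, 0.002]
contact_force: [1.0, -0.9, -1.7]
gripper_width: 31.7
```

```bash
python3 goto.py 495,-317,130,86.8
```

```text
t 11.35 [566.6 -63.3 141.5] 86.8 w 31.7 F [ 1.  -0.9 -1.7] zz -0.9998
-> [495.0, -317.0, 130.0, 86.8]
[-0.69, -0.15, 0.03, 0.0, -0.69, -0.15, 0.03, 0.0, -0.69, -0.15, 0.03, 0.0, -0.69, -0.15, 0.03, 0.0, -0.69, -0.15, 0.03, 0.0]
```

>>> servo_tool(
  plan=[-0.65, -0.38, 0.03, 0, -0.65, -0.38, 0.03, 0, -0.65, -0.38, 0.03, 0, -0.65, -0.38, 0.03, 0, -0.65, -0.38, 0.03, 0],
)

```text
clock: 11.98
eef_pos: [404.8, -299.1, 116.2]
orientation: [0.724, 0.69, 0.008, -0.004]
contact_force: [0.6, -0.7, -1.3]
gripper_width: 31.8
```

>>> servo_tool(
  plan=[0, 0, 0, 0, 0, 0, 0, 0],
)

```text
clock: 12.22
eef_pos: [401.6, -299.9, 112.6]
orientation: [0.726, 0.687, 0.008, -0.007]
contact_force: [0.5, 0.2, -0.9]
gripper_width: 31.4
```

```bash
python3 goto.py 415.8,-312.2,60,86.8
```

```text
t 12.22 [ 401.6 -299.9  112.6] 86.9 w 31.4 F [ 0.5  0.2 -0.9] zz -0.9998
-> [415.8, -312.2, 60.0, 86.8]
[-0.08, 0.1, 0.35, 0.0, -0.08, 0.1, 0.35, 0.0]
```

>>> servo_tool(
  plan=[-0.08, 0.1, 0.3, 0.0, -0.08, 0.1, 0.3, 0.0, 0, 0, 0, 0],
)

```text
clock: 12.6
eef_pos: [417.8, -307.5, 64.4]
orientation: [0.724, 0.689, 0.009, -0.009]
contact_force: [-0.9, 0.4, -2.1]
gripper_width: 31.6
```

```bash
python3 goto.py 415.8,-312.2,34,86.8
```

```text
t 12.6 [ 417.8 -307.5   64.4] 87.2 w 31.6 F [-0.9  0.4 -2.1] zz -0.9997
-> [415.8, -312.2, 34.0, 86.8]
[-0.06, -0.02, 0.41, 0.0]
```

>>> servo_tool(
  plan=[-0.06, -0.02, 0.2, 0.0, 0, 0, 0.15, 0.0, 0, 0, 0.05, 0, 0, 0, 0, 0],
)

```text
clock: 13.1
eef_pos: [416.8, -310.1, 33.4]
orientation: [0.724, 0.69, 0.009, -0.008]
contact_force: [-0.0, 0.7, -1.4]
gripper_width: 31.6
```

```bash
python3 goto.py 415.8,-312.2,33,86.8
```

```text
t 13.1 [ 416.8 -310.1   33.4] 87.3 w 31.6 F [-0.   0.7 -1.4] zz -0.9997
-> [415.8, -312.2, 33.0, 86.8]
[-0.03, -0.01, 0.01, 0.01]
```

>>> servo_tool(
  plan=[0, 0, 0.03, 0, 0, 0, 0, 0],
)

```text
clock: 13.35
eef_pos: [417.5, -310.8, 33.3]
orientation: [0.724, 0.69, 0.009, -0.007]
contact_force: [-0.5, -0.1, -0.4]
gripper_width: 31.5
```

>>> servo_tool(
  plan=[0, 0, 0, 0, 0, 0, 0, 0, 0, 0, 0, 0],
  gripper=0.3,
)

```text
clock: 13.72
eef_pos: [418.0, -311.6, 34.0]
orientation: [0.724, 0.69, 0.009, -0.006]
contact_force: [-0.3, 0.6, -0.7]
gripper_width: 55.5
```

>>> servo_tool(
  plan=[0, 0, -0.2, 0, 0, 0, -0.5, 0, 0, 0, -0.5, 0, 0, 0, -0.5, 0, 0, 0, 0, 0],
)

```text
clock: 14.35
eef_pos: [417.9, -314.9, 169.5]
orientation: [0.724, 0.69, 0.009, -0.005]
contact_force: [0.4, -0.2, 0.9]
gripper_width: 55.7
```

```bash
python3 goto.py 555,50,150,45
```

```text
t 14.35 [ 417.9 -314.9  169.5] 87.3 w 55.7 F [ 0.4 -0.2  0.9] zz -0.9998
-> [555.0, 50.0, 150.0, 45.0]
[0.62, 0.2, 0.03, 0.06, 0.63, 0.14, 0.03, 0.06, 0.64, 0.08, 0.03, 0.06, 0.65, 0.02, 0.03, 0.06, 0.65, -0.04, 0.03, 0.06]
[0.64, -0.1, 0.03, 0.06, 0.63, -0.16, 0.03, 0.06, 0.61, -0.21, 0.03, 0.06]
```

>>> servo_tool(
  plan=[0.62, 0.2, 0.03, 0.06, 0.63, 0.14, 0.03, 0.06, 0.64, 0.08, 0.03, 0.06, 0.65, 0.02, 0.03, 0.06, 0.65, -0.04, 0.03, 0.06],
  gripper=0.1,
)

```text
clock: 14.98
eef_pos: [505.9, -83.9, 162.7]
orientation: [0.87, 0.492, 0.007, -0.006]
contact_force: [0.5, -0.9, 0.0]
gripper_width: 46.9
```

>>> servo_tool(
  plan=[0.64, -0.1, 0.03, 0.06, 0.63, -0.16, 0.03, 0.06, 0.5, -0.21, 0.0, 0.06, 0, 0, 0, 0, 0, 0, 0, 0],
)

```text
clock: 15.6
eef_pos: [555.1, 52.1, 158.1]
orientation: [0.932, 0.363, 0.003, -0.009]
contact_force: [-0.4, 0.1, -0.8]
gripper_width: 47.1
```

```bash
python3 goto.py 555,51.5,35,45
```

```text
t 15.6 [555.1  52.1 158.1] 42.6 w 47.1 F [-0.4  0.1 -0.8] zz -0.9998
-> [555.0, 51.5, 35.0, 45.0]
[0.0, 0.0, 0.55, -0.01, 0.0, 0.0, 0.55, -0.01, 0.0, 0.0, 0.55, -0.01]
```

>>> servo_tool(
  plan=[0.0, 0.0, 0.5, 0, 0.0, 0.0, 0.45, 0, 0, 0, 0, 0],
)

```text
clock: 15.98
eef_pos: [554.7, 49.7, 85.9]
orientation: [0.932, 0.362, 0.004, -0.008]
contact_force: [-0.5, -0.9, -0.2]
gripper_width: 46.7
```

```bash
python3 goto.py 555,51.5,35,43
python3 - <<'E'
from h import *
from plant import r
c=r.camera_model("wrist");a=r.snapshot("wrist");view(a,0,0,640,400,1.25,"w6");np.save("w6.npy",c,allow_pickle=True)
print(proj(c,[555,51.5,58]))
E
```

```text
t 15.97 [554.7  49.7  85.9] 42.4 w 46.7 F [-0.5 -0.9 -0.2] zz -0.9998
-> [555.0, 51.5, 35.0, 43.0]
[0.02, -0.01, 0.68, -0.01]
(np.float64(314.94268304244486), np.float64(231.72110931867172))
```

View pics/w6.png

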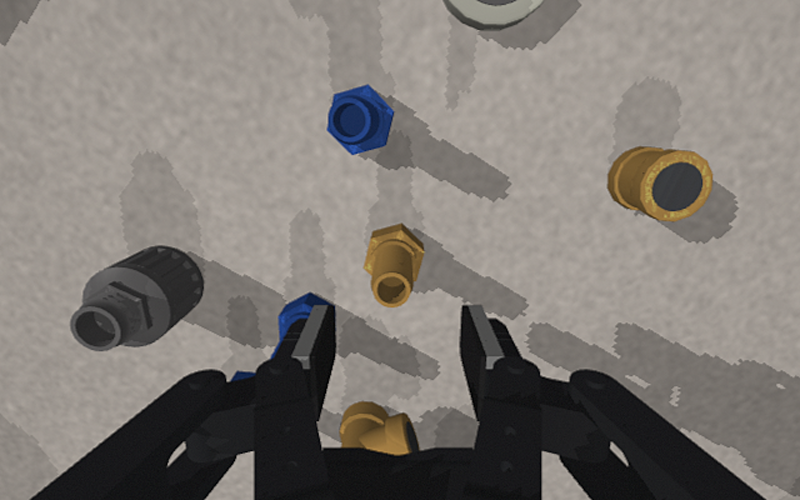

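>>> servo_tool(
  plan=[0.02, -0.02, 0.4, 0, 0.0, 0.0, 0.2, 0, 0, 0, 0.05, 0, 0, 0, 0, 0],
)

```text
clock: 16.52
eef_pos: [561.7, 50.0, 44.7]
orientation: [0.933, 0.361, 0.01, -0.004]
contact_force: [0.9, 0.9, -0.2]
gripper_width: 46.8
```

```bash
python3 goto.py 555,51.5,35,43
python3 - <<'E'
from h import *
c=np.load("w6.npy",allow_pickle=True).item()
f=lambda x,y,z:ray(c,(x+.5)/1.25-.5,(y+.5)/1.25-.5,z)[:2]
print(f(97,327,62),f(391,289,58),f(122,300,48))
E
```

```text
t 16.52 [561.7  50.   44.7] 42.3 w 46.8 F [ 0.9  0.9 -0.2] zz -0.9998
-> [555.0, 51.5, 35.0, 43.0]
[-0.05, -0.07, 0.13, -0.01]
[452.41518635 138.1737238 ] [554.43105603  52.65809757] [459.86128053 140.28551203]
```

>>> servo_tool(
  plan=[-0.06, -0.08, 0.12, 0, 0.0, 0.0, 0.04, 0, 0, 0, 0.0, 0],
)

```text
clock: 16.9
eef_pos: [555.1, 51.5, 33.6]
orientation: [0.932, 0.361, 0.011, -0.004]
contact_force: [0.2, 0.5, 0.5]
gripper_width: 46.8
```

```bash
python3 goto.py 554.7,52,35,43
```

```text
t 16.9 [555.1  51.5  33.6] 42.3 w 46.8 F [0.2 0.5 0.5] zz -0.9997
-> [554.7, 52.0, 35.0, 43.0]
[0.0, -0.01, -0.02, -0.01]
```

>>> servo_tool(
  plan=[0, 0, 0, 0, 0, 0, 0, 0, 0, 0, 0, 0, 0, 0, 0, 0],
  gripper=-1,
  force=50,
)

```text
clock: 17.4
eef_pos: [555.3, 51.6, 33.9]
orientation: [0.932, 0.361, 0.011, -0.004]
contact_force: [0.7, 0.3, -0.2]
gripper_width: 17.3
```

>>> servo_tool(
  plan=[0, 0, -0.3, 0, 0, 0, -0.5, 0, 0, 0, -0.5, 0, 0, 0, -0.3, 0, 0, 0, 0, 0],
)

```text
clock: 18.02
eef_pos: [552.1, 49.7, 156.0]
orientation: [0.932, 0.361, 0.01, -0.004]
contact_force: [-0.0, 0.6, -0.4]
gripper_width: 17.2
```

```bash
python3 goto.py 495,-317,155,86.8
```

```text
t 18.02 [552.1  49.7 156. ] 42.3 w 17.2 F [-0.   0.6 -0.4] zz -0.9998
-> [495.0, -317.0, 155.0, 86.8]
[-0.55, 0.44, 0.0, -0.07, -0.6, 0.38, 0.0, -0.07, -0.63, 0.31, 0.0, -0.07, -0.67, 0.24, 0.0, -0.07, -0.69, 0.16, 0.0, -0.07]
[-0.7, 0.09, 0.0, -0.07, -0.71, 0.01, 0.0, -0.07]
```

>>> servo_tool(
  plan=[-0.55, 0.44, 0.0, -0.07, -0.6, 0.38, 0.0, -0.07, -0.63, 0.31, 0.0, -0.07, -0.67, 0.24, 0.0, -0.07, -0.69, 0.16, 0.0, -0.07],
)

```text
clock: 18.65
eef_pos: [508.8, -214.7, 143.4]
orientation: [0.792, 0.611, 0.009, -0.006]
contact_force: [0.5, -0.1, -0.8]
gripper_width: 17.3
```

>>> servo_tool(
  plan=[-0.7, 0.09, 0.0, -0.07, -0.6, 0.01, 0.0, -0.07, 0, 0, 0, 0, 0, 0, 0, 0],
)

```text
clock: 19.15
eef_pos: [491.7, -315.9, 134.0]
orientation: [0.719, 0.694, 0.01, -0.009]
contact_force: [-0.0, -0.2, -0.8]
gripper_width: 17.2
```

```bash
python3 goto.py 494.7,-316.6,100,86.8
python3 - <<'E'
from h import *
from plant import r
c=r.camera_model("wrist");a=r.snapshot("wrist");view(a,0,0,640,400,1.25,"w7");np.save("w7.npy",c,allow_pickle=True)
E
```

```text
t 19.15 [ 491.7 -315.9  134. ] 88.0 w 17.2 F [-0.  -0.2 -0.8] zz -0.9996
-> [494.7, -316.6, 100.0, 86.8]
[-0.01, 0.04, 0.45, 0.01]
```

View pics/w7.png

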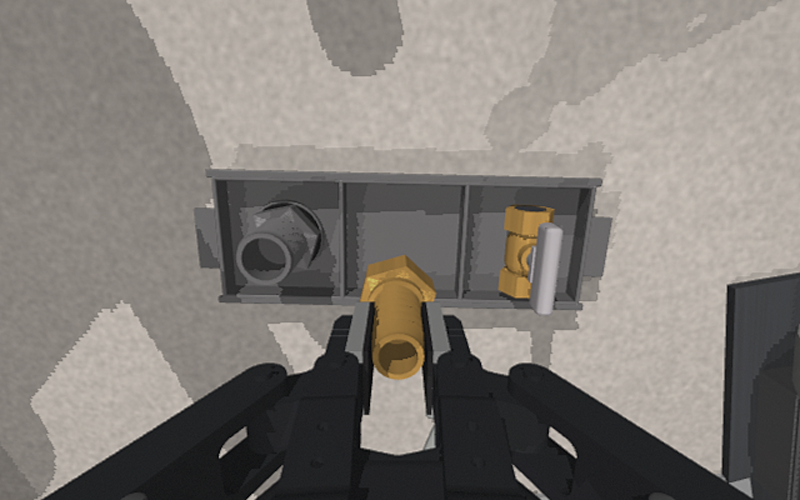

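>>> servo_tool(
  plan=[-0.02, 0.03, 0.4, 0.01, -0.02, 0, 0.4, 0, 0, 0, 0.2, 0, 0, 0, 0.1, 0, 0, 0, 0, 0],
)

```text
clock: 19.82
eef_pos: [496.0, -312.0, 49.7]
orientation: [0.723, 0.69, 0.01, -0.009]
contact_force: [-0.3, 0.2, -0.3]
gripper_width: 17.4
```

```bash
python3 goto.py 494.7,-316.6,38,86.8
```

```text
t 19.82 [ 496.  -312.    49.7] 87.3 w 17.4 F [-0.3  0.2 -0.3] zz -0.9997
-> [494.7, -316.6, 38.0, 86.8]
[-0.06, -0.01, 0.16, 0.01]
```

>>> servo_tool(
  plan=[-0.06, -0.01, 0.1, 0.0, 0, 0, 0.06, 0, 0, 0, 0.02, 0, 0, 0, 0, 0],
)

```text
clock: 20.32
eef_pos: [496.4, -317.8, 37.6]
orientation: [0.723, 0.69, 0.01, -0.007]
contact_force: [0.7, -0.8, -1.4]
gripper_width: 17.1
```

```bash
python3 goto.py 494.7,-316.6,37,86.8
```

```text
t 20.32 [ 496.4 -317.8   37.6] 87.3 w 17.1 F [ 0.7 -0.8 -1.4] zz -0.9997
-> [494.7, -316.6, 37.0, 86.8]
[0.01, -0.02, 0.01, 0.01]
```

>>> servo_tool(
  plan=[0, 0, 0.02, 0, 0, 0, 0, 0],
)

```text
clock: 20.58
eef_pos: [496.8, -318.3, 36.9]
orientation: [0.723, 0.69, 0.01, -0.006]
contact_force: [0.1, -0.3, -0.3]
gripper_width: 17.5
```

>>> servo_tool(
  plan=[0, 0, 0, 0, 0, 0, 0, 0, 0, 0, 0, 0],
  gripper=-0.1,
)

```text
clock: 20.95
eef_pos: [497.0, -318.4, 37.2]
orientation: [0.723, 0.69, 0.01, -0.006]
contact_force: [0.7, -0.6, 0.0]
gripper_width: 38.8
```

>>> servo_tool(
  plan=[0, 0, -0.2, 0, 0, 0, -0.5, 0, 0, 0, -0.5, 0, 0, 0, -0.5, 0, 0, 0, 0, 0],
)

```text
clock: 21.58
eef_pos: [496.7, -321.8, 173.0]
orientation: [0.723, 0.69, 0.01, -0.004]
contact_force: [0.1, -0.1, -0.2]
gripper_width: 38.3
```

```bash
python3 goto.py 456,-13,160,155
```

```text
t 21.57 [ 496.7 -321.8  173. ] 87.3 w 38.3 F [ 0.1 -0.1 -0.2] zz -0.9998
-> [456.0, -13.0, 160.0, 155.0]
[0.58, -0.1, 0.02, -0.11, 0.59, -0.01, 0.02, -0.11, 0.59, 0.09, 0.02, -0.11, 0.56, 0.19, 0.02, -0.11, 0.52, 0.28, 0.02, -0.11]
[0.47, 0.37, 0.02, -0.11, 0.4, 0.44, 0.02, -0.11]
```

>>> servo_tool(
  plan=[0.58, -0.1, 0.02, -0.11, 0.59, -0.01, 0.02, -0.11, 0.59, 0.09, 0.02, -0.11, 0.56, 0.19, 0.02, -0.11, 0.52, 0.28, 0.02, -0.11],
  gripper=0.25,
)

```text
clock: 22.2
eef_pos: [461.3, -98.5, 168.8]
orientation: [0.357, 0.934, 0.011, 0.001]
contact_force: [-0.3, 0.8, -0.3]
gripper_width: 53.3
```

>>> servo_tool(
  plan=[0.47, 0.37, 0.0, -0.11, 0.3, 0.34, 0.0, -0.11, 0, 0, 0, 0, 0, 0, 0, 0],
)

```text
clock: 22.7
eef_pos: [444.8, -15.8, 168.6]
orientation: [0.185, 0.983, 0.011, 0.001]
contact_force: [0.4, -0.2, -0.7]
gripper_width: 53.3
```

```bash
python3 goto.py 455.5,-12,100,155
```

```text
t 22.7 [444.8 -15.8 168.6] 158.7 w 53.3 F [ 0.4 -0.2 -0.7] zz -0.9998
-> [455.5, -12.0, 100.0, 155.0]
[-0.06, 0.05, 0.46, 0.02, -0.06, 0.05, 0.46, 0.02]
```

>>> servo_tool(
  plan=[-0.06, 0.05, 0.46, 0.02, -0.06, 0.05, 0.46, 0.02, 0, 0, 0, 0],
)

```text
clock: 23.08
eef_pos: [458.0, -14.3, 99.0]
orientation: [0.22, 0.975, 0.01, 0.002]
contact_force: [-0.2, 0.3, 0.9]
gripper_width: 53.1
```

```bash
python3 goto.py 455.5,-12,38,155
python3 - <<'E'
from h import *
from plant import r
c=r.camera_model("wrist");a=r.snapshot("wrist");view(a,0,0,640,400,1.25,"w8");np.save("w8.npy",c,allow_pickle=True)
print([(k+.5)*1.25 for k in proj(c,[455.5,-12,60])])
E
```

```text
t 23.07 [458.  -14.3  99. ] 154.6 w 53.1 F [-0.2  0.3  0.9] zz -0.9998
-> [455.5, -12.0, 38.0, 155.0]
[0.02, 0.01, 0.41, 0.0, 0.02, 0.01, 0.41, 0.0]
[np.float64(401.0769330465347), np.float64(278.32849835118395)]
```

View pics/w8.png

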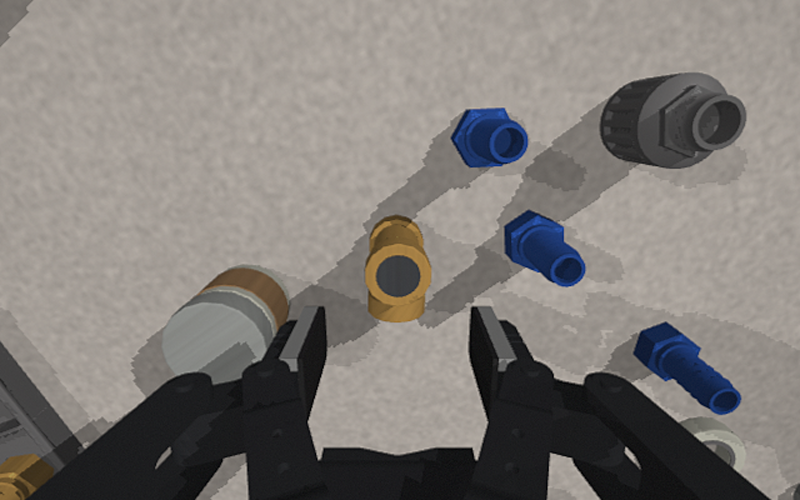

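>>> servo_tool(
  plan=[0.03, 0.02, 0.4, 0.0, 0.0, 0.0, 0.3, 0.0, 0, 0, 0.05, 0, 0, 0, 0, 0],
)

```text
clock: 23.62
eef_pos: [464.2, -15.3, 50.4]
orientation: [0.221, 0.975, 0.009, 0.009]
contact_force: [0.3, 0.4, -0.5]
gripper_width: 53.6
```

```bash
python3 goto.py 455.5,-12,35,155
python3 - <<'E'
from h import *
c=np.load("w8.npy",allow_pickle=True).item()
print(ray(c,718.5/1.25,122.5/1.25,62))
E
```

```text
t 23.62 [464.2 -15.3  50.4] 154.4 w 53.6 F [ 0.3  0.4 -0.5] zz -0.9997
-> [455.5, -12.0, 35.0, 155.0]
[0.12, -0.01, 0.21, -0.01]
[449.71809262 138.05372012  62.        ]
```

>>> servo_tool(
  plan=[0.13, -0.01, 0.14, -0.01, 0.0, 0.0, 0.06, 0.0, 0, 0, 0.02, 0, 0, 0, 0, 0],
)

```text
clock: 24.12
eef_pos: [456.5, -12.0, 35.1]
orientation: [0.213, 0.977, 0.009, 0.012]
contact_force: [-0.3, -0.8, 0.2]
gripper_width: 53.4
```

```bash
python3 goto.py 455.5,-12,35,155
```

```text
t 24.12 [456.5 -12.   35.1] 155.4 w 53.4 F [-0.3 -0.8  0.2] zz -0.9996
-> [455.5, -12.0, 35.0, 155.0]
[0.01, -0.01, 0.0, 0.0]
```

>>> servo_tool(
  plan=[0, 0, 0, 0, 0, 0, 0, 0, 0, 0, 0, 0, 0, 0, 0, 0],
  gripper=-1,
  force=60,
)

```text
clock: 24.62
eef_pos: [456.8, -12.1, 35.6]
orientation: [0.213, 0.977, 0.009, 0.012]
contact_force: [-1.1, -0.1, 2.0]
gripper_width: 30.1
```

>>> servo_tool(
  plan=[0, 0, -0.3, 0, 0, 0, -0.5, 0, 0, 0, -0.5, 0, 0, 0, -0.3, 0, 0, 0, 0, 0],
)

```text
clock: 25.25
eef_pos: [451.3, -12.7, 155.9]
orientation: [0.213, 0.977, 0.009, 0.009]
contact_force: [0.8, -0.9, -3.0]
gripper_width: 30.4
```

```bash
python3 goto.py 525,335,160,155
```

```text
t 25.25 [451.3 -12.7 155.9] 155.4 w 30.4 F [ 0.8 -0.9 -3. ] zz -0.9997
-> [525.0, 335.0, 160.0, 155.0]
[0.15, 0.66, -0.01, 0.0, 0.15, 0.66, -0.01, 0.0, 0.15, 0.66, -0.01, 0.0, 0.15, 0.66, -0.01, 0.0, 0.15, 0.66, -0.01, 0.0]
[0.15, 0.66, -0.01, 0.0, 0.15, 0.66, -0.01, 0.0]
```

>>> servo_tool(
  plan=[0.15, 0.66, -0.01, 0.0, 0.15, 0.66, -0.01, 0.0, 0.15, 0.66, -0.01, 0.0, 0.15, 0.66, -0.01, 0.0, 0.15, 0.66, -0.01, 0.0],
)

```text
clock: 25.88
eef_pos: [501.3, 239.3, 155.0]
orientation: [0.217, 0.976, 0.007, 0.004]
contact_force: [0.7, 0.2, -1.1]
gripper_width: 29.5
```

>>> servo_tool(
  plan=[0.15, 0.66, -0.01, 0.0, 0.15, 0.56, -0.01, 0.0, 0, 0, 0, 0, 0, 0, 0, 0],
)

```text
clock: 26.38
eef_pos: [515.6, 336.3, 148.0]
orientation: [0.215, 0.977, 0.004, -0.001]
contact_force: [-0.2, -1.2, -2.7]
gripper_width: 30.3
```

```bash
python3 goto.py 525.3,338,90,155
python3 - <<'E'
from h import *
from plant import r
c=r.camera_model("wrist");a=r.snapshot("wrist");view(a,0,0,640,400,1.25,"w9");np.save("w9.npy",c,allow_pickle=True)
q=np.radians(-11.);C=np.array([493.8,342.3]);X=np.array([np.cos(q),np.sin(q)]);Y=np.array([-X[1],X[0]])
for i,j in [(1,1),(1,-1),(-1,-1),(-1,1)]: print(i,j,np.round([ (k+.5)*1.25-.5 for k in proj(c,[*(C+X*80.5*i+Y*41*j),20])]))
E
```

```text
t 26.38 [515.6 336.3 148. ] 155.2 w 30.3 F [-0.2 -1.2 -2.7] zz -1.0
-> [525.3, 338.0, 90.0, 155.0]
[-0.05, 0.04, 0.39, 0.0, -0.05, 0.04, 0.39, 0.0]
1 1 [476. 297.]
1 -1 [364. 322.]
-1 -1 [295.  91.]
-1 1 [426.  56.]
```

View pics/w9.png

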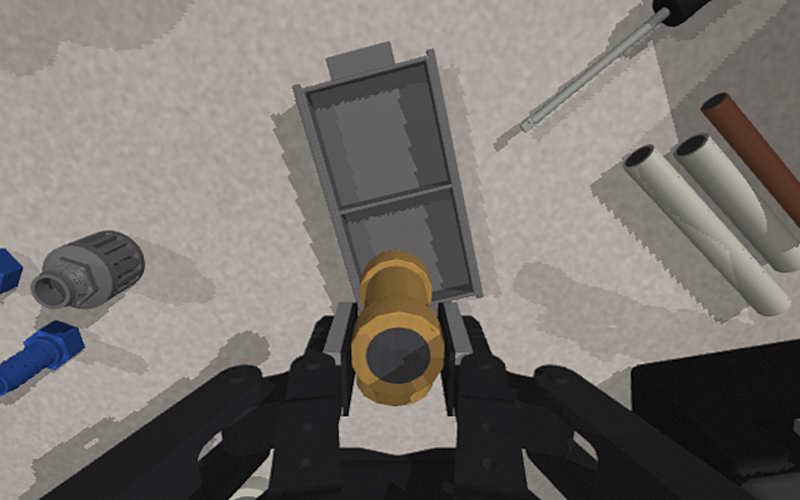

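Run:
```python
from h import *
c=np.load("w9.npy",allow_pickle=True).item()
f=lambda x,y,z:ray(c,(x+.5)/1.25-.5,(y+.5)/1.25-.5,z)[:2]
A,B,D=f(295,87,20),f(433,51,20),f(482,296,20)
print(A,B,D,np.linalg.norm(B-A),np.linalg.norm(D-B),(A+D)/2, np.degrees(np.arctan2(*(D-B)[::-1])))
print(f(341,211,20),f(451,186,20))
```

```text
[405.19164885 318.3754094 ] [421.86058328 402.52677292] [581.91656236 371.21038139] 85.78639377255871 163.09087288038359 [493.55410561 344.7928954 ] -11.070578823052644
[485.43475575 308.75751012] [500.72598048 381.28449817]
```

>>> servo_tool(
  plan=[-0.05, 0.04, 0.39, 0.0, -0.05, 0.04, 0.39, 0.0, 0, 0, 0.1, 0, 0, 0, 0, 0],
)

```text
clock: 26.92
eef_pos: [525.2, 334.7, 80.4]
orientation: [0.218, 0.976, 0.004, -0.002]
contact_force: [1.3, -0.3, -2.8]
gripper_width: 30.0
```

```bash
python3 goto.py 525.3,339.5,41,155
```

```text
t 26.93 [525.2 334.7  80.4] 154.8 w 30.0 F [ 1.3 -0.3 -2.8] zz -1.0
-> [525.3, 339.5, 41.0, 155.0]
[0.03, 0.06, 0.52, 0.0]
```

>>> servo_tool(
  plan=[0.03, 0.07, 0.3, 0.0, 0, 0, 0.15, 0.0, 0, 0, 0.08, 0, 0, 0, 0, 0],
)

```text
clock: 27.42
eef_pos: [526.3, 341.3, 40.0]
orientation: [0.218, 0.976, 0.005, -0.0]
contact_force: [-0.9, -1.0, -2.0]
gripper_width: 29.8
```

```bash
python3 goto.py 525.3,339.5,40,155
```

```text
t 27.43 [526.3 341.3  40. ] 154.8 w 29.8 F [-0.9 -1.  -2. ] zz -1.0
-> [525.3, 339.5, 40.0, 155.0]
[0.0, -0.03, 0.0, 0.0]
```

>>> servo_tool(
  plan=[0, 0, 0.03, 0, 0, 0, 0, 0],
)

```text
clock: 27.68
eef_pos: [527.4, 341.9, 39.4]
orientation: [0.218, 0.976, 0.005, 0.001]
contact_force: [1.3, -0.3, -2.0]
gripper_width: 29.3
```

>>> servo_tool(
  plan=[0, 0, 0, 0, 0, 0, 0, 0, 0, 0, 0, 0],
  gripper=0.2,
)

```text
clock: 28.05
eef_pos: [528.7, 342.3, 40.8]
orientation: [0.218, 0.976, 0.006, 0.002]
contact_force: [0.5, -0.4, 0.7]
gripper_width: 51.6
```

>>> servo_tool(
  plan=[0, 0, -0.2, 0, 0, 0, -0.5, 0, 0, 0, -0.5, 0, 0, 0, -0.5, 0, 0, 0, 0, 0],
)

```text
clock: 28.68
eef_pos: [528.6, 341.1, 176.9]
orientation: [0.218, 0.976, 0.007, 0.004]
contact_force: [-0.4, 0.5, -0.0]
gripper_width: 51.6
```

```bash
python3 goto.py 452,138,160,169
```

```text
t 28.68 [528.6 341.1 176.9] 154.8 w 51.6 F [-0.4  0.5 -0. ] zz -0.9999
-> [452.0, 138.0, 160.0, 169.0]
[-0.06, -0.72, 0.06, -0.04, -0.01, -0.72, 0.06, -0.04, 0.03, -0.72, 0.06, -0.04, 0.08, -0.72, 0.06, -0.04]
```

>>> servo_tool(
  plan=[-0.06, -0.72, 0.06, -0.04, -0.01, -0.72, 0.06, -0.04, 0.03, -0.72, 0.06, -0.04, 0.08, -0.6, 0.06, -0.04, 0, 0, 0, 0],
  gripper=0.5,
)

```text
clock: 29.3
eef_pos: [452.1, 142.1, 153.8]
orientation: [0.089, 0.996, 0.007, 0.004]
contact_force: [1.3, -0.1, -0.2]
gripper_width: 63.9
```

>>> servo_tool(
  plan=[0, 0, 0, 0],
)

```text
clock: 29.42
eef_pos: [452.2, 142.2, 153.9]
orientation: [0.089, 0.996, 0.007, 0.004]
contact_force: [-0.4, 0.3, -0.2]
gripper_width: 64.0
```

```bash
python3 goto.py 452,138,95,169
```

```text
t 29.43 [452.2 142.2 153.9] 169.7 w 64.0 F [-0.4  0.3 -0.2] zz -0.9999
-> [452.0, 138.0, 95.0, 169.0]
[0.0, -0.03, 0.39, 0.0, 0.0, -0.03, 0.39, 0.0]
```

>>> servo_tool(
  plan=[0.0, -0.03, 0.39, 0.0, 0.0, -0.03, 0.36, 0.0, 0, 0, 0, 0],
)

```text
clock: 29.8
eef_pos: [453.8, 141.0, 97.4]
orientation: [0.088, 0.996, 0.007, 0.005]
contact_force: [0.5, 0.0, 0.0]
gripper_width: 64.2
```

```bash
python3 goto.py 452,138,22,169
python3 - <<'E'
from h import *
from plant import r
c=r.camera_model("wrist");a=r.snapshot("wrist");view(a,0,0,640,400,1.25,"w10");np.save("w10.npy",c,allow_pickle=True)
print([(k+.5)*1.25 for k in proj(c,[452,138,62])])
E
```

```text
t 29.8 [453.8 141.   97.4] 169.9 w 64.2 F [0.5 0.  0. ] zz -0.9998
-> [452.0, 138.0, 22.0, 169.0]
[0.01, -0.02, 0.5, 0.0, 0.01, -0.02, 0.5, 0.0]
[np.float64(392.40245341661785), np.float64(285.3853261790481)]
```

View pics/w10.png

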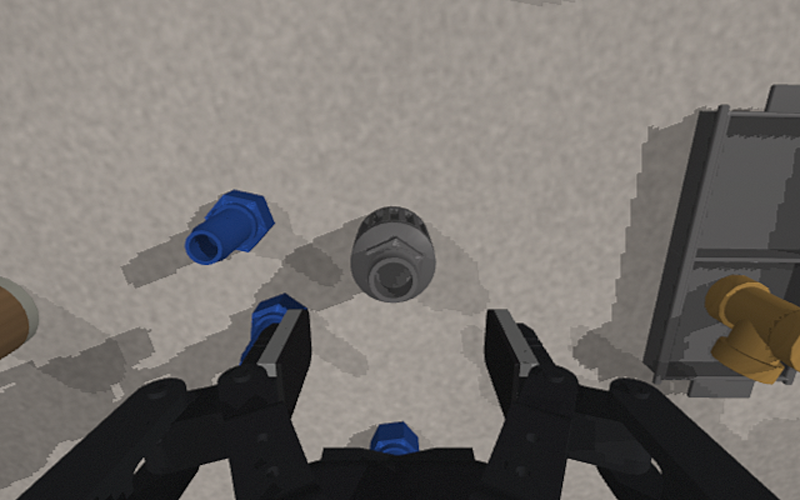

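>>> servo_tool(
  plan=[0.03, -0.04, 0.45, 0.0, 0.03, 0, 0.3, 0.0, 0, 0, 0.1, 0, 0, 0, 0, 0],
)

```text
clock: 30.35
eef_pos: [457.3, 142.0, 39.8]
orientation: [0.087, 0.996, 0.009, 0.013]
contact_force: [-0.1, -0.0, -0.6]
gripper_width: 64.3
```

```bash
python3 goto.py 450,138,22,169
```

```text
t 30.35 [457.3 142.   39.8] 170.0 w 64.3 F [-0.1 -0.  -0.6] zz -0.9995
-> [450.0, 138.0, 22.0, 169.0]
[0.09, -0.07, 0.24, 0.01]
```

>>> servo_tool(
  plan=[0.1, -0.07, 0.16, 0.01, 0, 0, 0.06, 0.0, 0, 0, 0.02, 0, 0, 0, 0, 0],
)

```text
clock: 30.85
eef_pos: [451.0, 138.3, 22.7]
orientation: [0.095, 0.995, 0.009, 0.015]
contact_force: [0.1, 0.2, -0.2]
gripper_width: 64.2
```

```bash
python3 goto.py 450,138,22,169
```

```text
t 30.85 [451.  138.3  22.7] 169.1 w 64.2 F [ 0.1  0.2 -0.2] zz -0.9994
-> [450.0, 138.0, 22.0, 169.0]
[0.01, -0.01, 0.01, 0.0]
```

>>> servo_tool(
  plan=[0.01, 0, 0, 0, 0, 0, 0, 0, 0, 0, 0, 0, 0, 0, 0, 0],
  gripper=-1,
  force=50,
)

```text
clock: 31.35
eef_pos: [451.0, 138.5, 23.4]
orientation: [0.095, 0.995, 0.009, 0.015]
contact_force: [-0.2, 0.4, -0.5]
gripper_width: 42.2
```

>>> servo_tool(
  plan=[0, 0, -0.3, 0, 0, 0, -0.5, 0, 0, 0, -0.5, 0, 0, 0, -0.3, 0, 0, 0, 0, 0],
)

```text
clock: 31.98
eef_pos: [445.2, 136.6, 144.9]
orientation: [0.095, 0.995, 0.009, 0.013]
contact_force: [-0.8, -0.5, -1.6]
gripper_width: 42.0
```

```bash
python3 goto.py 455,350,140,169
```

```text
t 31.98 [445.2 136.6 144.9] 169.1 w 42.0 F [-0.8 -0.5 -1.6] zz -0.9995
-> [455.0, 350.0, 140.0, 169.0]
[0.1, 0.7, 0.02, 0.0, 0.1, 0.7, 0.02, 0.0, 0.1, 0.7, 0.02, 0.0, 0.1, 0.7, 0.02, 0.0]
```

>>> servo_tool(
  plan=[0.1, 0.7, 0, 0.0, 0.1, 0.7, 0, 0.0, 0.1, 0.7, 0, 0.0, 0.1, 0.6, 0, 0.0, 0, 0, 0, 0],
)

```text
clock: 32.6
eef_pos: [451.7, 345.0, 139.6]
orientation: [0.097, 0.995, 0.006, 0.009]
contact_force: [0.2, -0.4, -0.6]
gripper_width: 42.0
```

>>> servo_tool(
  plan=[0, 0, 0, 0],
)

```text
clock: 32.72
eef_pos: [450.8, 344.3, 137.8]
orientation: [0.097, 0.995, 0.005, 0.008]
contact_force: [-1.2, -0.7, -1.3]
gripper_width: 42.1
```

```bash
python3 goto.py 455,351,80,169
python3 - <<'E'
from h import *
from plant import r
c=r.camera_model("wrist");a=r.snapshot("wrist");view(a,0,0,640,400,1.25,"w11");np.save("w11.npy",c,allow_pickle=True)
E
```

```text
t 32.73 [450.8 344.3 137.8] 168.9 w 42.1 F [-1.2 -0.7 -1.3] zz -0.9998
-> [455.0, 351.0, 80.0, 169.0]
[-0.02, 0.05, 0.39, 0.0, -0.02, 0.05, 0.39, 0.0]
```

View pics/w11.png

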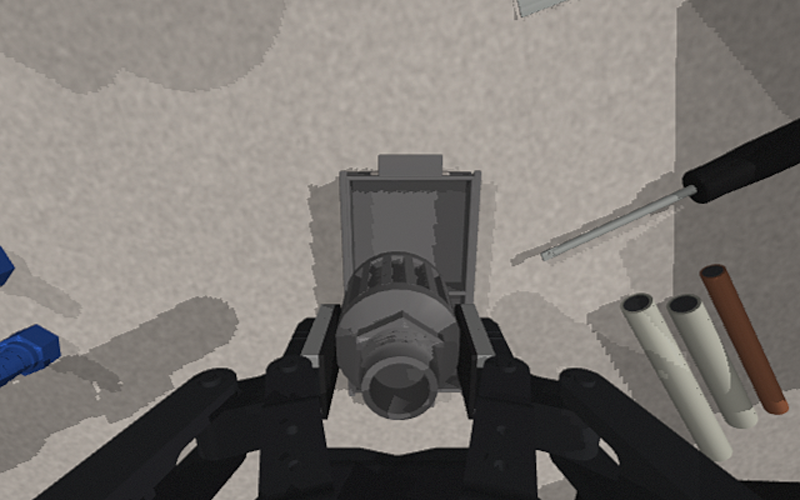

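>>> servo_tool(
  plan=[-0.03, 0.05, 0.36, 0.0, -0.03, 0.05, 0.36, 0.0, 0, 0, 0, 0],
)

```text
clock: 33.15
eef_pos: [458.0, 347.7, 82.1]
orientation: [0.099, 0.995, 0.005, 0.008]
contact_force: [0.4, -0.7, -0.8]
gripper_width: 42.2
```

```bash
python3 - <<'E'
from h import *
c=np.load("w11.npy",allow_pickle=True).item()
f=lambda x,y,z:ray(c,(x+.5)/1.25-.5,(y+.5)/1.25-.5,z)[:2]
A,B=f(342,172,20),f(480,172,20);print(A,B,np.linalg.norm(A-B),(A+B)/2+41*np.array([.9816,-.1908]))
E
python3 goto.py 455,351,28,169
```

```text
[404.02735228 318.77327673] [420.5259922  402.58117134] 85.4164405626768 [452.52227224 352.85442403]
t 33.15 [458.  347.7  82.1] 168.6 w 42.2 F [ 0.4 -0.7 -0.8] zz -0.9998
-> [455.0, 351.0, 28.0, 169.0]
[0.05, 0.03, 0.72, 0.0]
```

>>> servo_tool(
  plan=[0.06, 0.04, 0.4, 0.0, 0.02, 0, 0.2, 0.0, 0, 0, 0.08, 0, 0, 0, 0, 0],
)

```text
clock: 33.65
eef_pos: [456.8, 351.2, 34.1]
orientation: [0.101, 0.995, 0.006, 0.01]
contact_force: [0.0, -0.6, -0.2]
gripper_width: 42.4
```

```bash
python3 goto.py 454.5,351.5,27.5,169
```

```text
t 33.65 [456.8 351.2  34.1] 168.4 w 42.4 F [ 0.  -0.6 -0.2] zz -0.9997
-> [454.5, 351.5, 27.5, 169.0]
[0.03, 0.0, 0.09, -0.01]
```

>>> servo_tool(
  plan=[0.03, 0, 0.07, 0.0, 0, 0, 0.03, 0.0, 0, 0, 0, 0],
)

```text
clock: 34.02
eef_pos: [456.2, 352.4, 28.3]
orientation: [0.101, 0.995, 0.007, 0.012]
contact_force: [0.3, 0.3, -0.8]
gripper_width: 41.8
```

```bash
python3 goto.py 454.5,351.5,27,169
```

```text
t 34.02 [456.2 352.4  28.3] 168.4 w 41.8 F [ 0.3  0.3 -0.8] zz -0.9996
-> [454.5, 351.5, 27.0, 169.0]
[0.02, -0.02, 0.02, -0.01]
```

>>> servo_tool(
  plan=[0, 0, 0.03, 0, 0, 0, 0, 0],
)

```text
clock: 34.28
eef_pos: [456.7, 352.7, 26.5]
orientation: [0.101, 0.995, 0.007, 0.012]
contact_force: [0.2, -0.8, -1.3]
gripper_width: 42.0
```

>>> servo_tool(
  plan=[0, 0, 0, 0, 0, 0, 0, 0, 0, 0, 0, 0],
  gripper=0.55,
)

```text
clock: 34.65
eef_pos: [456.9, 352.8, 26.6]
orientation: [0.101, 0.995, 0.008, 0.013]
contact_force: [0.7, -0.9, -0.6]
gripper_width: 66.4
```

>>> servo_tool(
  plan=[0, 0, -0.15, 0, 0, 0, -0.4, 0, 0, 0, -0.5, 0, 0, 0, -0.5, 0, 0, 0, -0.5, 0],
)

```text
clock: 35.28
eef_pos: [450.9, 349.8, 184.2]
orientation: [0.101, 0.995, 0.006, 0.01]
contact_force: [1.0, -0.4, -1.2]
gripper_width: 66.3
```

>>> servo_tool(
  plan=[-0.3, -0.6, -0.3, 0, -0.3, -0.7, -0.2, 0, -0.1, -0.4, -0.1, 0, 0, 0, 0, 0, 0, 0, 0, 0],
)

```text
clock: 35.9
eef_pos: [479.0, 212.2, 238.9]
orientation: [0.1, 0.995, 0.009, 0.017]
contact_force: [0.2, -0.2, 0.0]
gripper_width: 66.3
```

```bash
python3 goto.py
python3 - <<'E'
from h import *
from plant import r
a=r.snapshot("top");view(a,165,130,465,270,2.66,"top2");w=r.snapshot("wrist")
b=r.snapshot("scene");view(b,120,130,520,280,2,"scene2")
x=cv2.imread("pics/top2.png");y=cv2.imread("pics/scene2.png");w=min(x.shape[1],y.shape[1])
m=np.vstack([x[:,:w],y[:,:w]]);m=m[:600] if m.shape[0]<=600 else cv2.resize(m,None,fx=600/m.shape[0],fy=600/m.shape[0]);cv2.imwrite("pics/final.png",m)
E
```

```text
t 35.9 [479.  212.2 238.9] 168.5 w 66.3 F [ 0.2 -0.2  0. ] zz -0.9992
```

View pics/final.png

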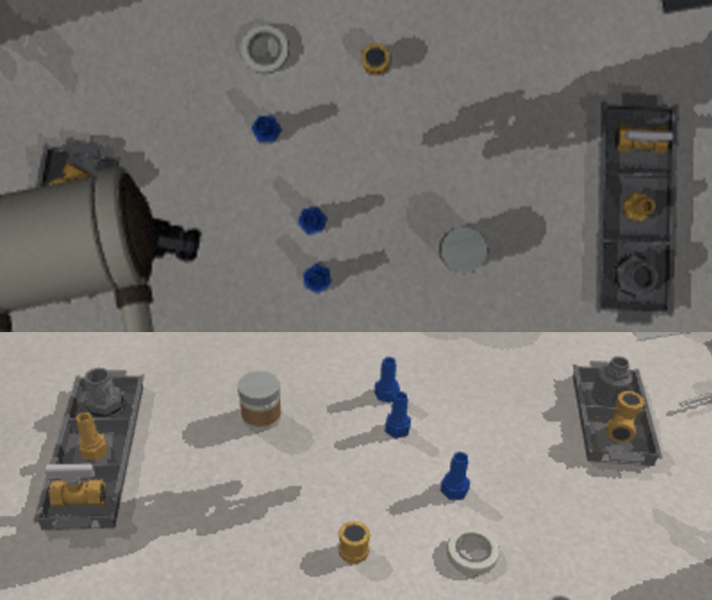

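Run:
```python
from h import *
from plant import r
b=r.snapshot("scene");view(b,420,130,510,220,6,"t2");view(b,130,135,220,250,5,"t3")
x=cv2.imread("pics/t2.png");y=cv2.imread("pics/t3.png");m=np.zeros((600,800,3),np.uint8)
m[:540,:400]=x[:,60:460];m[:575,400:]=y[:,:400];cv2.imwrite("pics/fin2.png",m)
c=r.camera_model("scene")
for P in ([456,352,65],[456,352,34]):print([ (k-o)*6-q for k,o,q in zip(proj(c,P),(420,130),(60,0))])
```

```text
[np.float64(217.23382122865905), np.float64(100.77659794881788)]
[np.float64(195.15518493871969), np.float64(162.04220729890494)]
```

View pics/fin2.png

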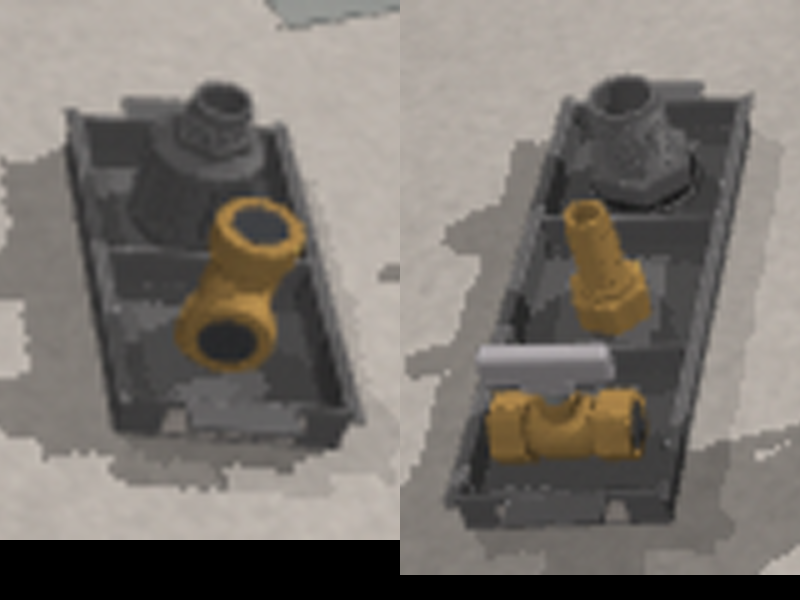

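```bash
python3 -c "
from plant import r
print(r.close_job())"
```

```text
the job is handed in; nothing more can be done
None
```

Both kits are made up and the job is handed in at about 36 s of the 136 s allowed.

- **Three-compartment tray:** the connector is in the near compartment, the hose tail in the middle and the ball valve in the far one.
- **Two-compartment tray:** the strainer is in the near compartment and the tee in the far one.

**Last checks:** the final scene and top pictures show all five fittings upright and flat, each in its own compartment. The strainer's top was within about 1 px of where it should appear when standing on the tray floor. The gripper was open and clear of everything, with no contact force. The jar, tape, coupling and the blue look-alikes look unmoved in the pictures, but I did not measure their final positions.

**Disagreements:**
- The top and wrist cameras put the two-compartment tray's centre about 2.5 mm apart. They also put parts up to about 5 mm apart before I corrected from close up.
- The tool stood up to about 2° off vertical, well under the 0.15 rad limit. The parts look square after release.
- In the final top picture the arm hid most of the two-compartment tray, so I checked that tray from the scene camera only.

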